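Set the straightedge on the panel jig and lock it

ROBOT

A 7-joint arm with a two-finger parallel gripper is mounted at the origin on the work surface. World frame = base frame: x ahead of the robot, y to its left, z up, the work surface at z = 0. Lengths are in m, angles in rad, forces in N, time in s.
With the tool pointing down it reaches from about 0.4 to 0.875 m from the base axis. Payload 19.3 kg.
Tool frame: the origin (TCP) lies at the very end of the fingers, on their centre line; the grasp point (between the pads) lies 19 mm behind it; z points along the fingers, y is the line along which they close (so a half turn about z gives the same grasp; the last joint's range is limited). The gripper opens to 85 mm and grips with 20 to 120 N. Pads are 22 mm wide; open, the fingers measure 114 mm over their backs; the gripper's body (76 mm by 85 mm) begins 54 mm behind the grasp point. The pads swing forward as they close: fully open they stand 13 mm farther back than shut.
Start: joints at [1.152, 0.521, -0.036, 1.599, 0.021, 1.021, -0.113], TCP at [0.214, -0.587, 0.231] pointing down, gripper open.
Joint ranges: [-2.91, 2.91], [-0.3, 2.13], [-1.5, 1.42], [0.17, 2.43], [-1.26, 4.41], [0.16, 1.93], [-2.52, 2.52]. Speed limits (rad/s): [1.89, 1.89, 2.39, 2.39, 3.01, 3.01, 3.01].

INTERFACE

Orientations are given as [roll, pitch, yaw] about the fixed x, y, z axes, in that order (R = Rz(yaw) Ry(pitch) Rx(roll)).
In Python, from workcell import bot gives the robot as it stands.
- The arm moves only by the tool carry_out, never from a script. Its argument "rows" is a list that holds one entry, the list of rows, each a list of 4 numbers: the shift along the tool's x, y, z in m, then the turn about the tool's z in degrees. In form: [[[x, y, z, twist], ...]]. A call has 1 to 12 rows; each row is the pose to reach, as a shift and turn from the pose commanded when the call began, along the tool's axes at that moment; what a row does not reach only later rows make up. A row lasts 1/12 s, in which the tool goes at most 41.7 mm and 7.16 degrees, less where a joint would pass 70% of its speed; a pose out of reach is approached as far as the arm can. A call with a gripper value outside its range is refused whole. "grip" is the finger opening in m, from 0 to 0.0854, set as the call begins (left out, the last holds). The fingers move at their own pace and stop on an object; "grip_force" is the grip in N (left out, the last holds). Time passes only in rows, so rows that repeat a pose let the fingers close. It gives the time, the measured TCP pose, the force, the opening and the grip force at its end, in the units of the state.
- bot.observe(): the state, without advancing time (a new reading comes with each control period).
- bot.grab_frame(name): name is "scene" or "top" or "wrist"; returns a dict with "pixels" (420x560x3 uint8, red, green, blue), "K" (3x3 intrinsics, pixels), "k1" (the pictures are not rectified: a ray, as slopes to the right and down, at radius r is drawn at 1 + k1 r^2 times it, then the intrinsics apply), "pose" (4x4, takes a point from camera to world coordinates). Camera axes: x right, y down, z forward; pixel columns grow to the right and rows downward; lengths in m; the calibration is good to about 2 mm. A picture is of the moment at which its call begins. There is no depth.
- bot.job_done(): hands the job in; it is judged then, once.
Trained networks look in a picture, given as the dict that the camera call returned (one of the last four; its "shot" number tells which), for a name from the list of things; names that differ only in an ending like _2 or _b are one class to them, and where a whole thing is asked for, a point or a joint stands for the part that bears it (a point fixed in the world has none). Each returns a list of dicts, best first, with "conf" (0 to 1); they miss things now and then, are a little off and sometimes report something else, mostly with a low value. They report only what shows in the picture. A call takes as long as a camera call. They do not tell look-alikes from the thing itself.
- bot.look_for(picture, label): "position" ([column, row] in pixels, amid what is visible of it).
- bot.regions_of(picture, label): "region" (420x560 bool, what is visible of it) and "position" ([column, row] in pixels, amid what is visible of it).
- bot.spot_point(picture, label): "position" ([column, row] in pixels: a listed point, or the origin of a listed thing).
The state is a dict: "clock": time; "qpos": joint angles; "qd": joint speeds; "joint_efforts": joint torques, N m; "position": TCP position; "tool_rot": TCP orientation; "force": force on the tool from outside, world axes, zero at the start; "moment": the same for the moment, N m; "grip_width": finger opening in m; "finger_force": force on a finger pad.
Only numpy, scipy, OpenCV 4.12 (cv2) and the standard library are available. Lean on these libraries where they do the work, as an engineer would, in place of code of your own. Each camera call takes 0.05 s, during which the arm holds its last target. There are 200 camera calls.

TASK

Get the panel jig ready for scoring: first take the wooden offcut off the jig and put it in the square tray. Then bring the aluminium straightedge flat on the board, flush along the panel edge that faces the robot, with its end against the steel end stop; after that slide the lock's black grip fully home so that its tongue sits behind the straightedge. Leave everything else where it is, and let go of everything.

Things in the scene. Friction and masses are not known exactly. Their poses are not given: they have to be found in the camera images.
- jig: The jig: plywood base board fixed to the table, 12 mm thick (top at z = 12 mm), 310 by 440 mm, with the panel, end stop and lock on it. Its axes: x runs away from the robot across the jig, y along the panel's near edge to the robot's left, z up. From panel_edge the board reaches x -190 to +120 and y -285 to +155 mm. In front of the panel stand only the end stop, lock, straightedge and offcut
- panel_edge (a point): Middle of the near lower edge of the white panel, at the top of the base board; axes as the jig. The panel is fixed to the board: 110 mm deep (x 0 to +110), 220 mm along y (-110 to +110), 20 mm thick; its near face is the plane x = 0
- stop_face (a point): Point on the right-hand (-y) face of the steel end stop, at the base board's top, where the middle of the straightedge's end must come to rest; axes as the jig. The face is the plane y = 0; the stop is a fixed block 22 mm thick in y, 85 mm in x (from -72 to +13), 30 mm tall
- bar_mid (a point): Centre of the loose aluminium straightedge, a box section 30 mm wide (x), 250 mm long (y), 22 mm tall, about 0.36 kg, lying on the base board nearer the robot than the panel, askew by up to 0.2 rad and short of the stop. Own x towards the panel, y along its length to the left, z up. It slides under a light push of 1 to 4 N
- bar: The straightedge itself; origin at the centre of its underside, axes as bar_mid
- bar_left (a point): Lower edge of the straightedge's panel-side face, 5 mm from its left end
- bar_right (a point): The same, 5 mm from its right end
- bar_end (a point): Middle of the lower edge of the straightedge's left end face
- offcut_mid (a point): Centre of the loose softwood offcut, 30 (x) by 46 (y) by 36 mm tall, about 30 g, standing on the base board between the straightedge and the panel
- offcut: The offcut itself; origin at the centre of its underside, axes along its sides
- tray_in (a point): Centre of the inner floor (4 mm above the table) of the fixed grey square tray, 124 by 124 mm outside, 4 mm walls, 45 mm tall, on the table left of the jig; axes along its sides, z up
- lock (a joint): Slide of the lock bolt along the jig's +y (to the left): 0 fully open, 0.080 m at its end stop (home). Friction 2.5 N, stays where it is left. Home, its tongue reaches 28 mm past the straightedge's right end, 4 mm behind its robot-side face; a straightedge not flush or still in the way blocks it
- lock_grip (a point): Middle of the top of the lock's upright black grip, a plate 21 mm in x, 14 mm in y, top 50 mm above the base board; axes as the jig; moves with the lock. Low under it lies the steel tongue (14 mm tall, from 30 mm behind to 45 mm ahead of the grip in y); a fixed 14 mm tall rail stands 11 to 26 mm nearer the robot than the grip, reaching 45 mm to either side of the open grip in y. Nothing taller stands within 50 mm behind the grip
- bowl: bystander: round steel bowl, 120 mm across, 50 mm tall, beside the square tray (they may be swapped); origin under its centre
- tape: bystander: roll of paper tape, 68 mm across, 24 mm tall, lying on the panel; origin under its centre
- driver: bystander: screwdriver lying on the table right of the jig
- spray: bystander: white bottle, 54 mm across, 180 mm tall, right of the jig
- pump: bystander: white bottle, 66 mm across, 140 mm tall, at the left
- mug: bystander: white mug, 76 mm across, 90 mm tall, at the right
- jar: bystander: glass jar, 68 mm across, 85 mm tall, left of the jig, at its far end
There are look-alikes about, which are no part of the job. There is more than one size of the offcut; the job needs the middle-sized. Leave any blue look-alike of the part that bears tray_in alone.

How it is judged:
By the outcome, as a careful person would: the job done as asked, in the order asked, and still so for the second after the job is handed in, with the robot touching nothing.
It also fails if it takes over 69 s, if anything falls off the work surface, if the arm or the gripper's body presses on something with over 40 N, if the wrist force passes 120 N, or if a joint passes its speed limit or range.

## Working session

There is one attempt and no reset: what is moved stays moved. The work goes in short steps, Python scripts to look and compute and a tool call to move; the robot and the scene stay as the last step left them, time stands still between calls to the robot, and variables do not carry over. Pictures are saved under pics/ and viewed, at most 10 in all, crops included, and the job is handed in when it is done.

Besides the shell and the picture viewer there is one more tool, called after "Call:" as a command line: name --argument value ..., lists and objects as JSON in quotes. carry_out: Moves the arm, as the interface text tells. Its arguments: {"type":"object","properties":{"rows":{"type":"array","items":{"type":"array","items":{"type":"array","items":{"type":"number"}}}},"grip":{"type":"number"},"grip_force":{"type":"number"}},"required":["rows"]}

```bash
mkdir -p pics; cat > h.py <<'E'
import numpy as np, cv2
from workcell import bot
from scipy.spatial.transform import Rotation as R
def ray(f,p):
    K=f["K"];d=np.array([(p[0]-K[0][2])/K[0][0],(p[1]-K[1][2])/K[1][1]]);s=d.copy()
    for _ in range(30): s=d/(1+f["k1"]*(s@s))
    T=np.array(f["pose"]);return T[:3,3],T[:3,:3]@np.array([s[0],s[1],1])
def at(f,p,z):
    o,d=ray(f,p);return (o+d*(z-o[2])/d[2])
def proj(f,P):
    T=np.array(f["pose"]);c=T[:3,:3].T@(np.array(P)-T[:3,3]);s=c[:2]/c[2];s=s*(1+f["k1"]*(s@s))
    K=np.array(f["K"]);return np.array([K[0,0]*s[0]+K[0,2],K[1,1]*s[1]+K[1,2]])
def tri(fs,ps):
    A=np.zeros((3,3));b=np.zeros(3)
    for f,p in zip(fs,ps):
        o,d=ray(f,p);d=d/np.linalg.norm(d);M=np.eye(3)-np.outer(d,d);A+=M;b+=M@o
    return np.linalg.solve(A,b)
def save(f,n): cv2.imwrite("pics/"+n,cv2.cvtColor(f["pixels"],cv2.COLOR_RGB2BGR))
E
python3 - <<'E'
from h import *
np.set_printoptions(precision=4,suppress=True)
fs={n:bot.grab_frame(n) for n in("scene","top")}
for n,f in fs.items():
    save(f,n+".png");print(n,np.array(f["pose"])[:3,3],f["k1"])
Z=dict(panel_edge=.012,stop_face=.012,bar_mid=.023,bar_left=.012,bar_right=.012,bar_end=.012,offcut_mid=.030,offcut=.012,tray_in=.004,lock_grip=.062,bowl=0,tape=.032)
for l,z in Z.items():
    for n,f in fs.items():
        for r in bot.spot_point(f,l)[:4]: print(l,n,np.round(r["position"],1),round(r["conf"],2),at(f,r["position"],z)[:2])
print(bot.observe())
a,b=[cv2.imread(f"pics/{n}.png") for n in fs]
E
```

```text
scene [1.3962 0.0363 1.0599] -0.040346339785114586
top [ 0.3231 -0.0396  1.8684] -0.04370996745419908
panel_edge scene [289.4 240.1] 0.68 [0.6526 0.012 ]
panel_edge scene [117.1 217.6] 0.19 [ 0.6159 -0.5399]
panel_edge top [261.7 182.5] 0.68 [0.6371 0.0135]
panel_edge top [178.4 235.4] 0.49 [0.4455 0.3249]
stop_face scene [326.7 241.3] 0.95 [0.6467 0.1254]
stop_face scene [439.  241.2] 0.69 [0.6156 0.4695]
stop_face top [231.4 179.5] 0.91 [0.6508 0.1266]
stop_face top [321.2 197.1] 0.74 [ 0.5775 -0.2067]
bar_mid scene [290.8 204.9] 0.92 [0.5216 0.007 ]
bar_mid top [262.2 212.8] 0.87 [0.5221 0.0132]
bar_left scene [325.5 217.9] 0.68 [0.5561 0.1203]
bar_left scene [159.4 203.1] 0.47 [ 0.5442 -0.4214]
bar_left top [195.1 153.8] 0.73 [0.7519 0.2626]
bar_left top [234.2 206.4] 0.65 [0.5493 0.1172]
bar_right scene [251.5 205. ] 0.87 [ 0.5246 -0.1206]
bar_right top [301.8 208.7] 0.59 [ 0.5356 -0.1335]
bar_right top [194.4 157. ] 0.57 [0.7396 0.2653]
bar_right top [235.  181.4] 0.15 [0.6433 0.1132]
bar_end scene [328.8 213.5] 0.68 [0.5371 0.1306]
offcut_mid scene [298.8 229.7] 0.63 [0.624  0
[... 931 characters left out ...]
e scene [279.1 248.3] 0.65 [ 0.6989 -0.0156]
tape scene [252.4 208.2] 0.41 [ 0.5541 -0.1131]
tape top [269.5 168. ] 0.55 [ 0.6875 -0.0169]
tape top [269.  192.9] 0.39 [ 0.5943 -0.0133]
{'clock': 1.3, 'qpos': array([ 1.1518,  0.5214, -0.0363,  1.5995,  0.0212,  1.0211, -0.1128]), 'qd': array([-0.0005, -0.0015, -0.002 ,  0.0007, -0.0005, -0.0016, -0.0006]), 'joint_efforts': array([  0.0003, -92.6847,   1.9786, -37.0252,   0.0181,   0.0019,
         0.0001]), 'position': array([ 0.2136, -0.5874,  0.2313]), 'tool_rot': array([-3.1416,  0.    ,  0.3487]), 'force': array([ 0.3553, -1.0476,  0.3459]), 'moment': array([0.0047, 0.0187, 0.0146]), 'finger_force': 0.0, 'grip_width': 0.08558181207785956}
```

View pics/top.png

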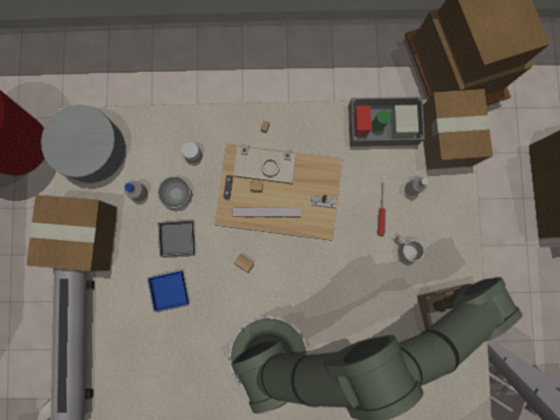

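View pics/scene.png

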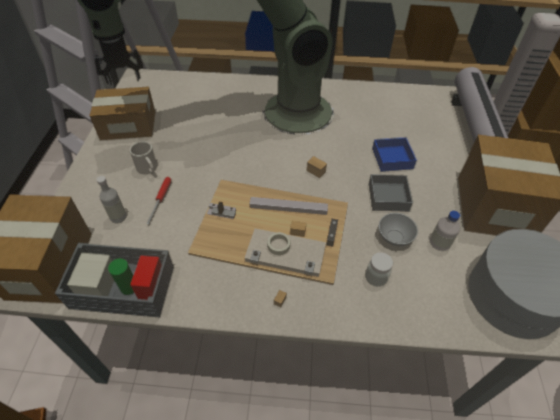

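The candidate offcuts in the top picture are (265,127) beyond the jig (small), (257,187) on the jig between straightedge and panel, and (244,263) near the robot (large). The one on the jig fits the description. The grey tray is at (177,239); the blue look-alike at (169,291) is to be left alone.

```bash
python3 - <<'E'
from h import *
np.set_printoptions(precision=4,suppress=True)
t=bot.grab_frame("top");s=bot.grab_frame("scene")
a=cv2.cvtColor(t["pixels"],cv2.COLOR_RGB2BGR)[115:275,205:350];b=cv2.cvtColor(s["pixels"],cv2.COLOR_RGB2BGR)[150:310,185:360]
cv2.imwrite("pics/crop.png",np.hstack([cv2.resize(a,(363,400),interpolation=2),cv2.resize(b,(437,400),interpolation=2)]))
for n,f in(("top",t),("scene",s)):
  for l,z in(("offcut",.048),("tray_in",.045),("bar",.034),("jig",.012)):
    for r in bot.regions_of(f,l)[:4]:
        m=r["region"].astype(np.uint8);c=cv2.findContours(m,0,1)[0];c=max(c,key=len)[:,0].astype(float)
        w=np.array([at(f,p,z)[:2] for p in c],np.float32);q=cv2.minAreaRect(w)
        print(n,l,round(r["conf"],2),np.round(r["position"]),"rect c",np.array(q[0]),"size",np.array(q[1]),"ang",q[2])
E
```

```text
top offcut 0.73 [244. 262.] rect c [0.34   0.0817] size [0.0587 0.0387] ang 58.14400100708008
top offcut 0.38 [191. 155.] rect c [0.7516 0.2692] size [0.0834 0.0627] ang 43.78336715698242
top tray_in 0.55 [170. 289.] rect c [0.2448 0.3577] size [0.1263 0.133 ] ang 11.332376480102539
top bar 0.86 [267. 211.] rect c [ 0.5254 -0.0028] size [0.2456 0.0332] ang 88.84466552734375
top jig 0.52 [171. 193.] rect c [0.6084 0.3456] size [0.1205 0.1133] ang 88.83231353759766
scene offcut 0.81 [318. 167.] rect c [0.3638 0.0827] size [0.0752 0.0735] ang 58.500545501708984
scene offcut 0.75 [298. 226.] rect c [0.6327 0.0341] size [0.0474 0.0531] ang 83.53382110595703
scene offcut 0.5 [277. 297.] rect c [ 0.8687 -0.0004] size [0.0291 0.0458] ang 70.92668914794922
scene tray_in 0.74 [394. 193.] rect c [0.4543 0.326 ] size [0.1601 0.1344] ang 2.569838285446167
scene tray_in 0.6 [392. 153.] rect c [0.2651 0.3531] size [0.1786 0.1417] ang 11.767839431762695
scene tray_in 0.24 [448. 232.] rect c [0.5926 0.4862] size [0.0682 0.1766] ang 60.47842025756836
scene tray_in 0.16 [289. 207.] rect c [0.5417 0.0006] size [0.2553 0.0559] ang 88.67278289794922
scene bar 0.65 [291. 202.] rect c [ 0.5328 -0.0021] size [0.2445 0.0485] ang 88.56217193603516
scene jig 0.81 [268. 237.] rect c [ 0.6066 -0.0483] size [0.4417 0.322 ] ang 81.86056518554688
scene jig 0.74 [220. 212.] rect c [ 0.5604 -0.2043] size [0.079  0.0524] ang 61.247352600097656
scene jig 0.41 [291. 205.] rect c [ 0.5148 -0.0029] size [0.2498 0.0478] ang 88.56521606445312
```

View pics/crop.png

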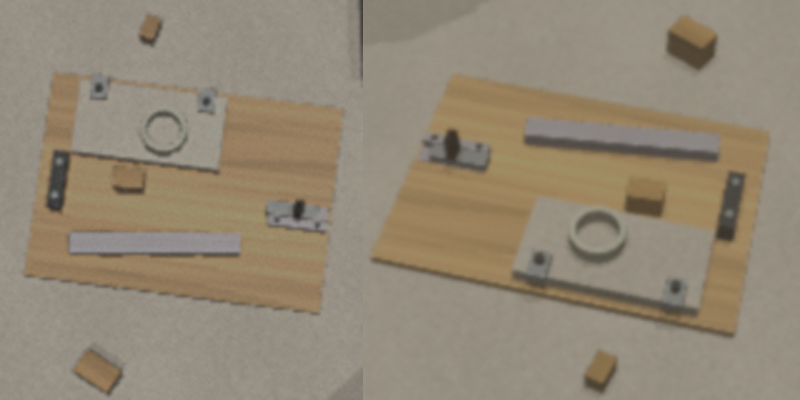

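The enlarged crop confirms it. The middle-sized block stands between straightedge and panel at crop (128,178) left and (645,195) right. The smaller one at (150,28) and the larger at (97,368) are both off the jig. I am moving above the jig.

Call:
carry_out --rows '[[[0.57,-0.45,-0.07,28],[0.57,-0.45,-0.07,28],[0.57,-0.45,-0.07,28],[0.57,-0.45,-0.07,28],[0.57,-0.45,-0.07,28],[0.57,-0.45,-0.07,28],[0.57,-0.45,-0.07,28],[0.57,-0.45,-0.07,28],[0.57,-0.45,-0.07,28],[0.57,-0.45,-0.07,28],[0.57,-0.45,-0.07,28],[0.57,-0.45,-0.07,28]]]' --grip 0.085

```text
clock: 2.8
position: [0.4737, -0.1661, 0.2794]
tool_rot: [3.141, -0.001, -0.14]
force: [0.7, -0.8, -0.6]
grip_width: 0.0848
finger_force: 0.0
```

```bash
cat >> h.py <<'E'
np.set_printoptions(precision=4,suppress=True)
def delta(p,yawdeg):
    o=bot.observe();M=R.from_euler("xyz",o["tool_rot"]);d=M.inv().apply(np.array(p)-o["position"])
    t=np.degrees(o["tool_rot"][2])-yawdeg
    print("clock",round(o["clock"],2),"pos",o["position"],"rot",np.degrees(o["tool_rot"]),"F",o["force"],"w",round(o["grip_width"],4)," DELTA",np.round(d,4),"twist",round((t+180)%360-180,2))
E
python3 - <<'E'
from h import *
delta([.58,.0,.30],-8)
E
```

```text
clock 2.8 pos [ 0.4737 -0.1661  0.2794] rot [179.9912  -0.0352  -8.0227] F [ 0.6554 -0.8439 -0.6054] w 0.0848  DELTA [ 0.0821 -0.1793 -0.0206] twist -0.02
```

Call:
carry_out --rows '[[[0.08,-0.18,-0.02,0],[0.08,-0.18,-0.02,0],[0.08,-0.18,-0.02,0],[0.08,-0.18,-0.02,0],[0.08,-0.18,-0.02,0],[0.08,-0.18,-0.02,0],[0.08,-0.18,-0.02,0],[0.08,-0.18,-0.02,0]]]'

```text
clock: 3.47
position: [0.577, -0.0015, 0.2986]
tool_rot: [3.141, 0.0, -0.14]
force: [-0.4, -0.6, -1.5]
grip_width: 0.0849
finger_force: 0.0
```

```bash
python3 - <<'E'
from h import *
f=bot.grab_frame("wrist");save(f,"w1.png");print(np.array(f["pose"]))
Z=dict(panel_edge=.012,stop_face=.012,bar_mid=.023,bar_left=.012,bar_right=.012,bar_end=.012,offcut_mid=.030,offcut=.012,lock_grip=.062)
for l,z in Z.items():
    for r in bot.spot_point(f,l)[:2]: print(l,np.round(r["position"],1),round(r["conf"],2),at(f,r["position"],z)[:2])
for l,z in(("offcut",.048),("bar",.034)):
    for r in bot.regions_of(f,l)[:2]:
        m=r["region"].astype(np.uint8);c=max(cv2.findContours(m,0,1)[0],key=len)[:,0].astype(float)
        q=cv2.minAreaRect(np.array([at(f,p,z)[:2] for p in c],np.float32))
        print(l,round(r["conf"],2),np.round(r["position"]),q)
delta([.62,.035,.1],-8)
E
```

```text
[[-0.1398 -0.9383 -0.3164  0.6585]
 [-0.9902  0.1329  0.0434 -0.0126]
 [ 0.0014  0.3194 -0.9476  0.44  ]
 [ 0.      0.      0.      1.    ]]
panel_edge [265.1 101.3] 0.72 [0.6434 0.0071]
stop_face [160.9 110. ] 0.9 [0.6506 0.123 ]
stop_face [387.1 178.9] 0.69 [ 0.5366 -0.1216]
bar_mid [288.3 206.5] 0.87 [ 0.5226 -0.0022]
bar_left [288.4 205.1] 0.69 [ 0.5208 -0.0023]
bar_left [187.8 202.8] 0.66 [0.5406 0.1169]
bar_right [388.1 176.8] 0.93 [ 0.5389 -0.1229]
bar_end [186.5 216.6] 0.94 [0.5236 0.1223]
bar_end [  5.  173.6] 0.17 [0.6064 0.3235]
offcut_mid [244.3 128.7] 0.76 [0.619  0.0328]
offcut_mid [488.4 148.6] 0.67 [ 0.5605 -0.23  ]
offcut [247.2 332.7] 0.91 [0.3479 0.0776]
offcut [245.8 125.1] 0.84 [0.621  0.0324]
lock_grip [491.  148.4] 0.96 [ 0.568  -0.2157]
offcut 0.87 [245. 130.] ((0.6195406317710876, 0.03209561109542847), (0.047842320054769516, 0.0319664403796196), 84.19913482666016)
offcut 0.69 [247. 345.] ((0.3553946018218994, 0.07636566460132599), (0.06556365638971329, 0.0691618099808693), 56.34044647216797)
bar 0.94 [289. 206.] ((0.5264242887496948, -0.0016636699438095093), (0.24953313171863556, 0.03565166890621185), 88.3975830078125)
clock 4.07 pos [ 0.5773 -0.0009  0.2989] rot [-179.9978   -0.0003   -8.0235] F [ 0.2584 -0.6755  0.3882] w 0.0848  DELTA [ 0.0373 -0.0415  0.1989] twist -0.02
```

View pics/w1.png

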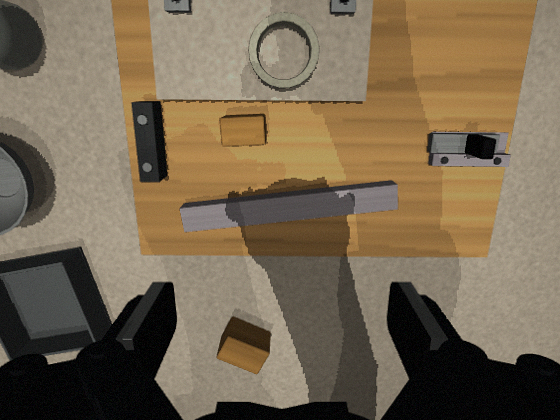

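The wrist picture shows the offcut at (243,130), clear of the panel edge (row 102) and the straightedge (288,206), with the end stop at (149,142) and the black grip at (481,147). Grasping the offcut across its 46 mm.

Call:
carry_out --rows '[[[0.0346,-0.0386,0.06,-2],[0.0346,-0.0386,0.1,-2],[0.0346,-0.0386,0.14,-2],[0.0346,-0.0386,0.18,-2],[0.0346,-0.0386,0.22,-2],[0.0346,-0.0386,0.25,-2],[0.0346,-0.0386,0.27,-2],[0.0346,-0.0386,0.277,-2],[0.0346,-0.0386,0.277,-2]]]' --grip 0.075

```text
clock: 4.82
position: [0.6157, 0.0325, 0.0201]
tool_rot: [3.141, 0.004, -0.105]
force: [0.7, 0.7, 0.7]
grip_width: 0.0753
finger_force: 0.0
```

Call:
carry_out --rows '[[[0,0,0,0],[0,0,0,0],[0,0,0,0],[0,0,0,0],[0,0,0,0],[0,0,0,0],[0,0,-0.01,0],[0,0,-0.03,0]]]' --grip 0.03 --grip_force 30

```text
clock: 5.48
position: [0.6164, 0.0325, 0.0524]
tool_rot: [3.141, 0.001, -0.105]
force: [0.2, 0.5, -0.7]
grip_width: 0.0452
finger_force: 31.2
```

```bash
python3 - <<'E'
from h import *
delta([.45,.33,.16],-6)
E
```

```text
clock 5.48 pos [0.6164 0.0325 0.0524] rot [179.9852   0.0647  -6.0108] F [ 0.1772  0.4749 -0.6578] w 0.0452  DELTA [-0.1968 -0.2784 -0.1074] twist -0.01
```

Call:
carry_out --rows '[[[0,0,-0.04,0],[0,0,-0.08,0],[-0.19,-0.25,-0.15,0],[-0.19,-0.25,-0.15,0],[-0.19,-0.25,-0.15,0],[-0.19,-0.25,-0.15,0],[-0.19,-0.25,-0.15,0],[-0.19,-0.25,-0.15,0],[-0.19,-0.25,-0.15,0],[-0.19,-0.25,-0.15,0],[-0.19,-0.25,-0.15,0],[-0.19,-0.25,-0.15,0]]]'

```text
clock: 6.48
position: [0.4536, 0.3026, 0.2039]
tool_rot: [-3.14, -0.002, -0.102]
force: [0.8, 0.5, -0.9]
grip_width: 0.0453
finger_force: 31.2
```

```bash
python3 - <<'E'
from h import *
f=bot.grab_frame("wrist");save(f,"w2.png")
for r in bot.spot_point(f,"tray_in")[:3]: print(np.round(r["position"],1),round(r["conf"],2),at(f,r["position"],.004)[:2])
for r in bot.regions_of(f,"tray_in")[:2]:
        m=r["region"].astype(np.uint8);c=max(cv2.findContours(m,0,1)[0],key=len)[:,0].astype(float)
        print(round(r["conf"],2),np.round(r["position"]),cv2.minAreaRect(np.array([at(f,p,.045)[:2] for p in c],np.float32)))
delta([.45,.33,.06],-6)
E
```

```text
[250.2 365.9] 0.96 [0.2417 0.3599]
[256.3 197.8] 0.8 [0.4363 0.3289]
0.87 [265. 378.] ((0.2610795199871063, 0.3382520377635956), (0.10802680253982544, 0.07541099190711975), 82.15892028808594)
0.73 [246. 190.] ((0.4398590624332428, 0.33026009798049927), (0.12165004014968872, 0.12340309470891953), 3.0094363689422607)
clock 6.63 pos [0.455  0.2999 0.2025] rot [179.9998  -0.0503  -6.1137] F [-0.1125 -0.165  -0.1352] w 0.0455  DELTA [-0.0083 -0.0294  0.1425] twist -0.11
```

View pics/w2.png

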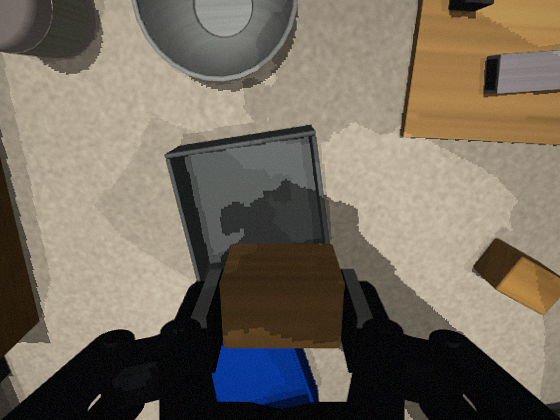

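The grey tray is below the gripper at (246,190), with the offcut held between the pads. The blue tray at (262,375) is left alone.

Call:
carry_out --rows '[[[-0.02,-0.028,0.03,-5],[-0.02,-0.028,0.07,-9],[-0.02,-0.028,0.11,-9],[-0.02,-0.028,0.14,-9],[-0.02,-0.028,0.165,-9],[-0.02,-0.028,0.18,-9],[-0.02,-0.028,0.187,-9],[-0.02,-0.028,0.187,-9]]]'

```text
clock: 7.3
position: [0.4378, 0.3293, 0.014]
tool_rot: [3.14, 0.001, 0.05]
force: [-0.9, -1.1, -0.2]
grip_width: 0.0454
finger_force: 35.1
```

Call:
carry_out --rows '[[[0,0,0,0],[0,0,0,0],[0,0,0,0],[0,0,-0.02,0],[0,0,-0.05,0],[0,0,-0.09,0],[0,0,-0.13,0],[0,0,-0.17,0],[0,0,-0.18,0]]]' --grip 0.064

```text
clock: 8.05
position: [0.439, 0.3321, 0.2011]
tool_rot: [-3.137, -0.006, 0.051]
force: [1.0, -0.1, 1.2]
grip_width: 0.0643
finger_force: 0.0
```

```bash
python3 - <<'E'
from h import *
f=bot.grab_frame("wrist");save(f,"w3.png")
for r in bot.spot_point(f,"offcut")[:3]: print(np.round(r["position"],1),round(r["conf"],2),at(f,r["position"],.004)[:2])
delta([.45,0,.2],-1.6)
E
```

```text
[518.3 286.3] 0.68 [0.3389 0.0837]
[283.5 181.2] 0.58 [0.4369 0.331 ]
clock 8.15 pos [0.4385 0.3315 0.1979] rot [-179.8284   -0.245     2.9405] F [ 0.3687  0.6015 -0.2288] w 0.0642  DELTA [-0.0055  0.3317 -0.0031] twist 4.54
```

Call:
carry_out --rows '[[[0.005,0.325,0,11],[0.005,0.325,0,11],[0.005,0.325,0,11],[0.005,0.325,0,11],[0.005,0.325,0,11],[0.005,0.325,0,11],[0.005,0.325,0,11],[0.005,0.325,0,11],[0.005,0.325,0.04,11],[0.005,0.325,0.06,11],[0.005,0.325,0.06,11]]]' --grip 0.085

```text
clock: 9.07
position: [0.4568, 0.0057, 0.1313]
tool_rot: [3.14, 0.006, -0.141]
force: [-1.4, -0.1, 0.2]
grip_width: 0.0849
finger_force: 0.0
```

```bash
python3 - <<'E'
from h import *
f=bot.grab_frame("wrist");save(f,"w4.png")
Z=dict(panel_edge=.012,stop_face=.012,bar_mid=.023,bar_left=.012,bar_right=.012,bar_end=.012,lock_grip=.062)
for l,z in Z.items():
    for r in bot.spot_point(f,l)[:2]: print(l,np.round(r["position"],1),round(r["conf"],2),at(f,r["position"],z)[:2])
delta([.46,.0074,.008],-8.2)
E
```

```text
bar_mid [278.8 109.2] 0.91 [ 0.5227 -0.002 ]
bar_mid [ 96.6 131.2] 0.49 [0.526 0.119]
bar_left [101.  104.5] 0.82 [0.5422 0.1163]
bar_right [457.2  62.6] 0.98 [ 0.5351 -0.1213]
bar_end [ 97.  130.1] 0.79 [0.5261 0.124 ]
clock 9.47 pos [0.4596 0.0069 0.1357] rot [-179.9805   -0.0836   -7.9948] F [-0.1517 -0.536  -0.808 ] w 0.0852  DELTA [ 0.0001 -0.0005  0.1277] twist 0.21
```

View pics/w4.png

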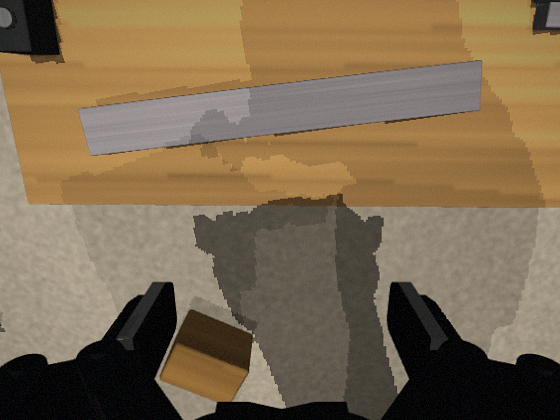

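The straightedge spans from (85,130) to (480,85). The space behind it is clear, and the fingers are parallel to the jig. Lowering behind the straightedge, then pushing it towards the panel.

Call:
carry_out --rows '[[[0.01,0,0.03,0],[0.01,0,0.07,0],[0.01,0,0.1,0],[0.01,0,0.115,0],[0.01,0,0.122,0],[0.01,0,0.127,0],[0.01,0,0.127,0]]]'

```text
clock: 10.05
position: [0.4692, 0.0054, 0.0079]
tool_rot: [-3.142, -0.0, -0.14]
force: [-0.7, 0.4, 0.5]
grip_width: 0.0847
finger_force: 0.0
```

Call:
carry_out --rows '[[[0.015,0,0,0],[0.03,0,0,0],[0.042,0,0,0],[0.054,0,0,0],[0.066,0,0,0],[0.078,0,0,0],[0.09,0,0,0],[0.1,0,0,0],[0.1,0,0,0]]]'

```text
clock: 10.8
position: [0.5704, -0.0089, 0.0095]
tool_rot: [-3.141, -0.003, -0.141]
force: [0.6, -0.3, 0.5]
grip_width: 0.085
finger_force: 0.0
```

```bash
python3 - <<'E'
from h import *
f=bot.grab_frame("wrist");save(f,"w5.png")
delta([.6,-.02,.01],-8.2)
Z=dict(panel_edge=.012,bar_mid=.023,bar_left=.012,bar_right=.012,bar_end=.012,stop_face=.012)
for l,z in Z.items():
    for r in bot.spot_point(f,l)[:2]: print(l,np.round(r["position"],1),round(r["conf"],2),at(f,r["position"],z)[:2])
E
```

```text
clock 10.85 pos [ 0.5691 -0.0088  0.0092] rot [-179.9733   -0.1294   -8.0437] F [ 0.2108 -0.0277 -0.3059] w 0.0853  DELTA [ 0.0321  0.0068 -0.0008] twist 0.16
panel_edge [199.4 112.3] 0.6 [0.6466 0.0105]
bar_mid [285.3 237. ] 0.7 [ 0.5985 -0.0141]
```

View pics/w5.png

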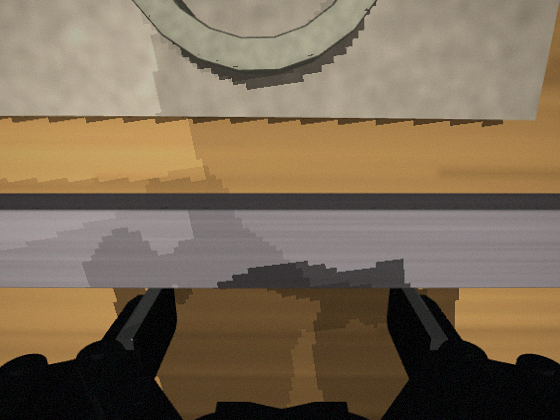

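The straightedge now lies square against both fingers (rows 195–288), about 29 mm short of the panel edge (row 118). Pushing on and finishing slowly.

Call:
carry_out --rows '[[[0.01,0,0,0.4],[0.019,0,0,0.4],[0.024,0,0,0.4],[0.026,0,0,0.4],[0.027,0,0,0.4],[0.028,0,0,0.4],[0.029,0,0,0.4]]]'

```text
clock: 11.73
position: [0.5965, -0.0126, 0.0077]
tool_rot: [3.142, 0.0, -0.147]
force: [-1.1, 0.3, -0.2]
grip_width: 0.0847
finger_force: 0.6
```

```bash
python3 - <<'E'
from h import *
delta([.6,-.013,.01],-8.2)
E
```

```text
clock 11.73 pos [ 0.5965 -0.0126  0.0077] rot [179.9971   0.0251  -8.4092] F [-1.1027  0.2959 -0.2129] w 0.0847  DELTA [ 0.0035 -0.0002 -0.0023] twist -0.21
```

Call:
carry_out --rows '[[[0.001,0,0,0],[0.002,0,0,0],[0.003,0,0,0],[0.003,0,0,0]]]'

```text
clock: 12.07
position: [0.6, -0.0131, 0.0079]
tool_rot: [-3.142, -0.0, -0.147]
force: [-0.2, 0.0, -0.8]
grip_width: 0.0852
finger_force: 0.0
```

Call:
carry_out --rows '[[[0.001,0,0,0],[0.002,0,0,0],[0.003,0,0,0],[0.003,0,0,0]]]'

```text
clock: 12.4
position: [0.6014, -0.0134, 0.0077]
tool_rot: [3.141, 0.003, -0.147]
force: [-9.6, 2.1, 6.4]
grip_width: 0.0851
finger_force: 5.1
```

```bash
python3 - <<'E'
from h import *
f=bot.grab_frame("wrist");save(f,"w6.png")
g=cv2.cvtColor(f["pixels"],cv2.COLOR_RGB2GRAY)
for c in (150,200,300,400): print(c,g[90:200:3,c])
delta([.6,-.013,.01],-8.2)
E
```

```text
150 [ 54  57  86 141 145 142 139 139 143 140 147 144 139 140 143 146 147 146
 147 147 173 173 172 168 163 164 161 167 171 169 172 174 164 161 164 164
 159]
200 [145 147 143 147 144 145 146 139 147 148 151 151 148 147  50  57  59  58
  58  62  62  78 145 150 154 154 152 153 150 150 148 145 135 137 129 130
 132]
300 [142 143 135 139 139 145 147 151 146 146 146 149 152 154 150 147 128 131
  82  66  63  65  67  73 157 148 159 163 162 162 156 159 153 139 144 149
 148]
400 [145 145 148 144 142 145 144 146 145 145 148 147 141 142 138 140 145 147
 146 147 153 153 149 144 150 147 143 150 146 143 143 142 143 141 141 138
 142]
clock 12.45 pos [ 0.6014 -0.0134  0.0077] rot [179.9841   0.1589  -8.4336] F [-9.1225  2.0398  5.6731] w 0.085  DELTA [-0.0015 -0.0001 -0.0023] twist -0.23
```

View pics/w6.png

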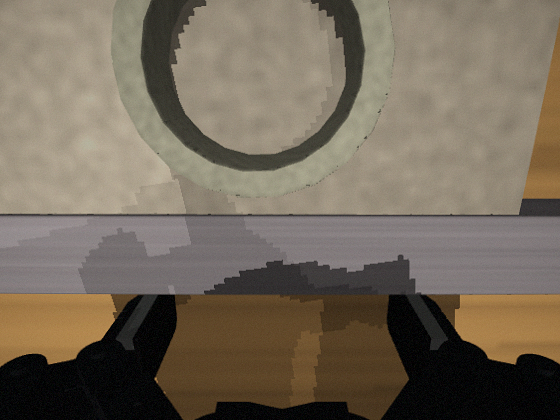

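The straightedge is flush along the panel (row 215, no gap) with about 9 N contact. Next I push its right end towards the stop with the fingers closed.

Call:
carry_out --rows '[[[-0.015,0,0,0],[-0.02,0,-0.03,0],[-0.02,0,-0.07,0],[0,0.03,-0.09,0],[0.026,0.07,-0.09,0],[0.026,0.11,-0.09,0],[0.026,0.145,-0.09,0],[0.026,0.155,-0.09,0],[0.026,0.155,-0.09,0],[0.026,0.155,-0.09,0]]]' --grip 0.0

```text
clock: 13.28
position: [0.6058, -0.1712, 0.0979]
tool_rot: [-3.141, -0.0, -0.148]
force: [0.5, 0.2, -0.7]
grip_width: 0.0002
finger_force: 0.0
```

```bash
python3 - <<'E'
from h import *
f=bot.grab_frame("wrist");save(f,"w7.png")
delta([.6046,-.1703,.017],-8.45)
xa=np.array([.9891,-.1469]);ya=np.array([.1469,.9891])
for l,z in dict(bar_right=.012,lock_grip=.062,bar_mid=.023).items():
    for r in bot.spot_point(f,l)[:2]:
        p=at(f,r["position"],z)[:2]-[.6466,.0105];print(l,np.round(r["position"],1),round(r["conf"],2),"jig",p@xa,p@ya)
E
```

```text
clock 13.33 pos [ 0.606  -0.1699  0.0979] rot [-179.9627   -0.0169   -8.3945] F [-0.4962  0.5232  0.3041] w -0.0002  DELTA [-0.0014  0.0007  0.0809] twist 0.06
bar_right [229.  198.1] 0.57 jig 0.00013237812237587923 -0.15233541250194593
lock_grip [370.7 302.7] 0.74 jig -0.04460177612471609 -0.2343310901838111
bar_mid [ 35.6 225.2] 0.67 jig -0.013999725310908994 -0.03233913179260815
```

View pics/w7.png

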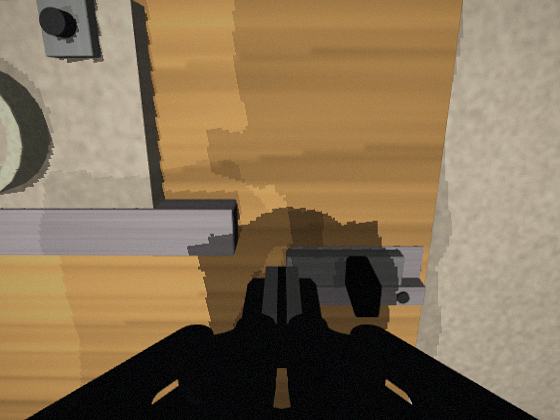

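```bash
python3 - <<'E'
from h import *
f=bot.grab_frame("wrist")
xa=np.array([.9891,-.1469]);ya=np.array([.1469,.9891])
for px,z in(((287,250),.026),((287,262),.026),((287,247),.012),((240,250),.034),((238,205),.034)):
    p=at(f,px,z)[:2]-[.6466,.0105];print(px,z,p@xa,p@ya)
E
```

```text
(287, 250) 0.026 -0.029423104837893774 -0.18702104097424957
(287, 262) 0.026 -0.037716697122270285 -0.18708143653610598
(287, 247) 0.012 -0.03367645331491741 -0.1872556787939964
(240, 250) 0.034 -0.025818236971390345 -0.1586405085466557
(238, 205) 0.034 0.0025745864662126416 -0.158425203172819
```

The picture shows the bar's right end at (237,230) and the lock tongue tip at (287,262), with clear room for the closed fingers between them. Lowering and pushing left.

Call:
carry_out --rows '[[[0.002,0,0.035,0],[0.002,0,0.06,0],[0.002,0,0.075,0],[0.002,0,0.081,0],[0.002,0,0.081,0],[0.002,-0.006,0.081,0],[0.002,-0.012,0.081,0],[0.002,-0.017,0.081,0],[0.002,-0.022,0.081,0],[0.002,-0.026,0.081,0],[0.002,-0.028,0.081,0]]]'

```text
clock: 14.45
position: [0.6122, -0.1426, 0.0174]
tool_rot: [3.142, -0.001, -0.146]
force: [-0.8, -3.1, 1.5]
grip_width: 0.0
finger_force: 1.4
```

Call:
carry_out --rows '[[[0,-0.001,0,0],[0,-0.002,0,0],[0,-0.003,0,0],[0,-0.003,0,0]]]'

```text
clock: 14.78
position: [0.6123, -0.1404, 0.0168]
tool_rot: [3.142, 0.0, -0.147]
force: [-0.6, -2.8, 1.2]
grip_width: 0.0002
finger_force: 0.9
```

Call:
carry_out --rows '[[[0,-0.001,0,0],[0,-0.002,0,0],[0,-0.003,0,0],[0,-0.003,0,0]]]'

```text
clock: 15.12
position: [0.6126, -0.1378, 0.0168]
tool_rot: [3.141, 0.0, -0.147]
force: [0.3, -4.5, 1.9]
grip_width: -0.0001
finger_force: 2.4
```

Call:
carry_out --rows '[[[0,-0.001,0,0],[0,-0.002,0,0],[0,-0.002,0,0]]]'

```text
clock: 15.37
position: [0.6126, -0.1376, 0.0168]
tool_rot: [3.139, 0.0, -0.148]
force: [-1.1, -13.0, 2.5]
grip_width: -0.0002
finger_force: 6.5
```

Seated at the stop (13 N, position as predicted). Re-pressing the near face to make sure it is flush.

Call:
carry_out --rows '[[[0,0.01,-0.01,0],[0,0.012,-0.05,0],[0,0.012,-0.08,0],[-0.024,-0.02,-0.08,0],[-0.05,-0.06,-0.08,0],[-0.054,-0.1,-0.08,0],[-0.054,-0.13,-0.08,0],[-0.054,-0.14,-0.06,0],[-0.054,-0.14,-0.03,0],[-0.054,-0.14,0,0],[-0.054,-0.14,0.009,0],[-0.054,-0.14,0.009,0]]]' --grip 0.085

```text
clock: 16.37
position: [0.5786, 0.0113, 0.0059]
tool_rot: [3.141, 0.004, -0.146]
force: [-0.2, -0.7, 0.9]
grip_width: 0.0848
finger_force: 0.0
```

```bash
python3 - <<'E'
from h import *
p=np.array([.6466,.0105])+np.array([-.041,-.012])@np.array([[.9891,-.1469],[.1469,.9891]])
delta([*p,.0077],-8.45)
E
```

```text
clock 16.37 pos [0.5786 0.0113 0.0059] rot [179.9664   0.2255  -8.3936] F [-0.231  -0.6766  0.8819] w 0.0848  DELTA [ 0.0264  0.0028 -0.0019] twist 0.06
```

Call:
carry_out --rows '[[[0.008,0,-0.001,0],[0.015,0,-0.001,0],[0.02,0,-0.001,0],[0.023,0,-0.001,0],[0.025,0,-0.001,0],[0.026,0,-0.001,0],[0.027,0,-0.001,0],[0.027,0,-0.001,0]]]'

```text
clock: 17.03
position: [0.6045, 0.0071, 0.009]
tool_rot: [3.141, 0.005, -0.147]
force: [-16.9, 2.0, 9.8]
grip_width: 0.0853
finger_force: 8.2
```

Call:
carry_out --rows '[[[0.001,0,0,0],[0.001,0,0,0]]]'

```text
clock: 17.2
position: [0.6046, 0.007, 0.0089]
tool_rot: [3.14, 0.007, -0.147]
force: [-22.4, 2.8, 13.4]
grip_width: 0.0848
finger_force: 11.1
```

Flush and seated. Now to the lock grip, from behind it.

Call:
carry_out --rows '[[[-0.015,0,0,0],[-0.015,0,-0.04,0],[-0.015,0,-0.08,0],[-0.005,0.04,-0.1,0],[-0.005,0.08,-0.1,0],[-0.005,0.12,-0.1,0],[-0.005,0.16,-0.1,0],[-0.005,0.2,-0.1,0],[-0.005,0.24,-0.1,0],[-0.005,0.267,-0.1,0],[-0.005,0.27,-0.1,0],[-0.005,0.27,-0.1,0]]]' --grip 0.0

```text
clock: 18.2
position: [0.5627, -0.2618, 0.1093]
tool_rot: [3.141, -0.001, -0.151]
force: [-0.8, 0.2, 0.8]
grip_width: 0.0001
finger_force: 0.0
```

```bash
python3 - <<'E'
from h import *
f=bot.grab_frame("wrist")
xa=np.array([.9891,-.1469]);ya=np.array([.1469,.9891])
for l,z in dict(bar_right=.012,lock_grip=.062).items():
    for r in bot.spot_point(f,l)[:2]:
        p=at(f,r["position"],z)[:2]-[.6466,.0105];print(l,np.round(r["position"],1),round(r["conf"],2),"jig",p@xa,p@ya)
p=np.array([.6466,.0105])+np.array([-.046,-.277])@np.array([xa,ya])
delta([*p,.037],-8.45)
E
```

```text
bar_right [193.  243.3] 0.71 jig -0.06509228690450429 -0.22013297699374304
bar_right [ 55.  151.5] 0.61 jig -0.0006832770182638032 -0.13601528118420156
lock_grip [194.3 244.5] 0.78 jig -0.043974016163743426 -0.23363960331813272
clock 18.35 pos [ 0.5639 -0.258   0.1091] rot [-179.9603   -0.0216   -8.327 ] F [ 0.3108 -0.1639 -0.1334] w -0.0003  DELTA [-0.0036 -0.0007  0.0721] twist 0.12
```

Call:
carry_out --rows '[[[-0.002,0,0.03,0],[-0.002,0,0.055,0],[-0.002,0,0.068,0],[-0.002,0,0.072,0],[-0.002,0,0.072,0],[-0.002,-0.012,0.072,0],[-0.002,-0.022,0.072,0],[-0.002,-0.032,0.072,0],[-0.002,-0.042,0.072,0],[-0.002,-0.052,0.072,0],[-0.002,-0.06,0.072,0],[-0.002,-0.065,0.072,0]]]'

```text
clock: 19.35
position: [0.5713, -0.1933, 0.0371]
tool_rot: [-3.141, -0.0, -0.146]
force: [-0.1, -2.7, 1.6]
grip_width: 0.0002
finger_force: 1.4
```

Call:
carry_out --rows '[[[0,-0.008,0,0],[0,-0.016,0,0],[0,-0.022,0,0],[0,-0.026,0,0],[0,-0.029,0,0],[0,-0.031,0,0]]]'

```text
clock: 19.85
position: [0.5754, -0.1638, 0.0368]
tool_rot: [-3.142, 0.0, -0.147]
force: [1.9, -3.1, 1.7]
grip_width: 0.0001
finger_force: 1.3
```

Call:
carry_out --rows '[[[0,-0.002,0,0],[0,-0.004,0,0],[0,-0.005,0,0],[0,-0.005,0,0]]]'

```text
clock: 20.18
position: [0.5761, -0.159, 0.0368]
tool_rot: [-3.141, 0.0, -0.147]
force: [0.3, -0.8, 0.0]
grip_width: 0.0
finger_force: 0.3
```

```bash
python3 - <<'E'
from h import *
o=bot.observe();p=o["position"][:2]-[.6466,.0105];print(o["force"],p@[.9891,-.1469],p@[.1469,.9891])
E
```

```text
[ 0.257  -0.8217  0.0461] -0.04482685626055867 -0.1780505341395804
```

Call:
carry_out --rows '[[[0,-0.001,0,0],[0,-0.002,0,0],[0,-0.003,0,0],[0,-0.003,0,0]]]'

```text
clock: 20.52
position: [0.5764, -0.1568, 0.0368]
tool_rot: [3.141, 0.0, -0.147]
force: [-0.0, -4.8, -0.5]
grip_width: 0.0001
finger_force: 2.4
```

Call:
carry_out --rows '[[[0,-0.001,0,0],[0,-0.002,0,0],[0,-0.002,0,0]]]'

```text
clock: 20.77
position: [0.5764, -0.1565, 0.0369]
tool_rot: [3.139, 0.0, -0.149]
force: [-0.3, -13.2, 0.1]
grip_width: 0.0001
finger_force: 6.9
```

The lock hits its end stop at 13 N, where predicted. Backing off and up for a final check.

Call:
carry_out --rows '[[[0,0.012,0,0],[0,0.015,-0.02,0],[0,0.015,-0.06,0],[-0.01,0.0,-0.1,0],[-0.03,-0.04,-0.14,0],[-0.04,-0.08,-0.18,0],[-0.04,-0.12,-0.21,0],[-0.04,-0.14,-0.23,0],[-0.04,-0.14,-0.23,0],[-0.04,-0.14,-0.23,0]]]'

```text
clock: 21.6
position: [0.5592, -0.0046, 0.2709]
tool_rot: [-3.138, -0.005, -0.141]
force: [-0.0, 0.5, -0.2]
grip_width: -0.0002
finger_force: 0.0
```

```bash
python3 - <<'E'
from h import *
f=bot.grab_frame("wrist");save(f,"w8.png")
xa=np.array([.9891,-.1469]);ya=np.array([.1469,.9891])
for l,z in dict(bar_right=.012,bar_left=.012,bar_end=.012,lock_grip=.062,stop_face=.012,panel_edge=.012).items():
    for r in bot.spot_point(f,l)[:2]:
        p=at(f,r["position"],z)[:2]-[.6466,.0105];print(l,np.round(r["position"],1),round(r["conf"],2),"jig",p@xa,p@ya)
cv2.imwrite("pics/w8c.png",cv2.cvtColor(cv2.resize(f["pixels"][40:320],(800,400),interpolation=2),4))
E
```

```text
bar_right [389.3  85.3] 0.95 jig -0.0005581657960073184 -0.13633323944622663
bar_left [152.2  80.6] 0.68 jig 0.0025295508035555244 0.10507143433852509
bar_end [146.7 103.6] 0.68 jig -0.020096461489795187 0.11301818422472495
lock_grip [419.  131.7] 0.89 jig -0.04138330736132595 -0.1541514221828476
stop_face [147.5  98. ] 0.73 jig -0.014514926807746886 0.11161397957620675
panel_edge [255.7  83.2] 0.65 jig 0.0004207431485226919 -0.00026064378227716266
```

View pics/w8c.png

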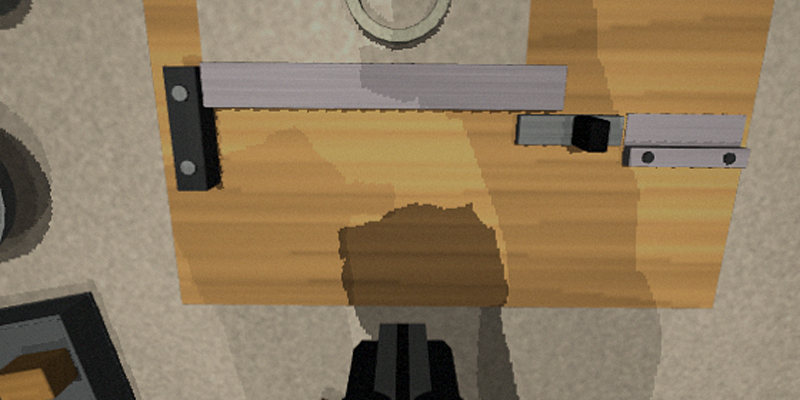

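The final crop shows the straightedge flush along the panel from (203,85) to (567,85), with its end at the stop. The tongue sits behind it at (516–620,130), and the offcut is in the tray at (35,375). Handing in.

```bash
python3 -c "
from workcell import bot
print(bot.job_done())"
```

```text
the job is handed in; nothing more can be done
None
```

I handed the job in at about 22 s on the robot's clock: the offcut is in the square grey tray, the straightedge is flush to the panel and against the end stop, the lock is fully home behind it, and the gripper is clear of everything.

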